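Index the stone-setting turntable to its next notch

ROBOT

A 6-joint arm with a two-finger parallel gripper is mounted at the origin on the work surface. World frame = base frame: x ahead of the robot, y to its left, z up, the work surface at z = 0. Lengths are in m, angles in rad, forces in N, time in s.
With the tool pointing down it reaches from about 0.425 to 0.95 m from the base axis. Payload 3.5 kg.
Tool frame: the origin (TCP) lies at the very end of the fingers, on their centre line; the grasp point (between the pads) lies 19 mm behind it; z points along the fingers, y is the line along which they close (so a half turn about z gives the same grasp; the last joint's range is limited). The gripper opens to 85 mm and grips with 20 to 120 N. Pads are 22 mm wide; open, the fingers measure 114 mm over their backs; the gripper's body (76 mm by 85 mm) begins 54 mm behind the grasp point. The pads swing forward as they close: fully open they stand 13 mm farther back than shut.
Start: joints at [0.973, 0.286, 1.577, -0, 1.279, -0.15], TCP at [0.292, 0.608, 0.194] pointing down, gripper open.
Joint ranges: [-2.77, 2.77], [-0.9, 2.22], [0.21, 2.48], [-1.53, 4.67], [0.24, 2.81], [-2.84, 2.84]. Speed limits (rad/s): [2.79, 2.79, 3.14, 3.14, 3.14, 3.14].

INTERFACE

Orientations are given as a unit quaternion [x, y, z, w].
In Python, from plant import manip gives the robot as it stands. The module is installed in compiled form; this text tells all that it offers.
- The arm moves only by the shell command python3 -m pendant 'ROWS'. ROWS is a JSON object of lists of equal length, an entry for each row: "delta_rot": the turn, a rotation vector about the tool's x, y, z in rad, a list of three; "delta_pos": the shift along the tool's x, y, z in mm, a list of three; "fingers": the opening, from -1 (shut) to 1 (fully open). A call has 1 to 12 rows; each row is the pose to reach, as a shift and turn from the pose commanded when the call began, along the tool's axes at that moment; what a row does not reach only later rows make up. A row lasts 1/12 s, in which the tool goes at most 41.7 mm and 7.16 degrees, less where a joint would pass 70% of its speed; a pose out of reach is approached as far as the arm can. A call with a gripper value outside its range is refused whole. The fingers move at their own pace and stop on an object; the grip force is fixed at half the most. Time passes only in rows, so rows that repeat a pose let the fingers close. It gives the time, the measured TCP pose, the force, the opening and the grip force at its end, in the units of the state.
- manip.get_state(): the state, without advancing time (a new reading comes with each control period).
- manip.camera(name): name is "scene" or "side" or "wrist"; returns a dict with "frame" (420x560x3 uint8, red, green, blue), "depth" (420x560 float32, m along the optical axis (not along the pixel's ray), 0 where there is no reading), "fx", "fy", "cx", "cy" (pixels), "k1" (the pictures are not rectified: a ray, as slopes to the right and down, at radius r is drawn at 1 + k1 r^2 times it, then the intrinsics apply), "world_from_camera" (4x4, takes a point from camera to world coordinates). Camera axes: x right, y down, z forward; pixel columns grow to the right and rows downward; lengths in m; the calibration is good to about 2 mm. A picture is of the moment at which its call begins.
- manip.job_done(): hands the job in; it is judged then, once.
The state is a dict: "time_s": time; "joint_positions": joint angles; "dq": joint speeds; "effort": joint torques, N m; "ee_pos": TCP position; "orientation": TCP orientation; "ft_force": force on the tool from outside, world axes, zero at the start; "torque": the same for the moment, N m; "finger_gap": opening from 0.0 (shut) to 1.0 (fully open); "grasp_force": force on a finger pad.
Only numpy, scipy, OpenCV 4.12 (cv2) and the standard library are available. Lean on these libraries where they do the work, as an engineer would, in place of code of your own. Each camera call takes 0.05 s, during which the arm holds its last target. There are 200 camera calls.

TASK

Pull the standing spring ring of the setting turntable up to free its pin, swing the table anticlockwise (seen from above) to the next notch, and let the ring go so the pin is fully home there. The fixture only stands on the bench, so work gently: do not drag, twist or lift it, keep the brass bezel lying on the table top, and leave the other things on the bench alone.

Things in the scene. Friction and masses are not known exactly. Their poses are not given: they have to be found in the camera images.
- fixture: the setting fixture: grey square base plate 164 x 164 x 14 mm (origin: centre of its underside, z up, edges along its x and y), on it a round steel bed, 162 mm diameter, up to 30 mm. 3 to 4 kg in all, standing loose on the bench: 10 to 25 N sideways shifts it (least while pulling up), 30 to 40 N upwards lifts it. Mass and friction vary.
- fixture_corner (a point): point on the base plate's top near its (+x, +y) corner, at (76, 76, 14) mm in the fixture's frame
- fixture_axis (a point): point on the turntable's vertical axis, 58 mm above the bench, 2 mm over its flat aluminium top (92 mm diameter, top at 56 mm); an arm on its rim carries the spring plunger
- land_top (a point): point on the ring of steel lands that surrounds the turntable on the bed, 53 to 77 mm from the axis, tops 40 mm above the bench. It is fixed to the fixture, beside the first notch. The lands have two notches, 10.5 mm wide gaps 65 mm from the axis: the first (at the fixture's +x) and the next one, anticlockwise
- barrel_top (a point): top centre of the plunger's steel barrel (18 mm diameter, top 72 mm above the bench), 65 mm from the axis at the end of the turntable's arm. Below the ring is 8 mm of free 6 mm stem, then this barrel. With the pin home the barrel top is 24 mm under the ring's centre
- ring_center (a point): centre of the steel pull ring on the spring plunger, 65 mm from the turntable's axis, 96 mm above the bench with the pin home; it rises with the pin and turns with the table. The ring stands upright (32 mm outside, 16 mm hole, 8 mm thick), its plane through the axis. Site axes: x radially outwards, z up, y the anticlockwise tangent, along which fingers close on the 8 mm
- turntable (a joint): turntable angle (rad), growing anticlockwise from above; drag at the ring 1.5 N with the pin up, 3 N riding. 0: arm along the fixture's +x, pin in the first notch (every start). The next notch is in an arc clamped differently each time, anywhere from 0.8 to 1.4 rad, not listed: feel for it, or see the 10.5 mm gap in the lands. No other notch; end stops at -0.12 and 1.55
- plunger (a joint): plunger height (m): 0 pin fully home in a notch, 0.008 the round-ended 8 mm pin rides on the lands (slides easily, and its spring drops it into the notch when near its middle, if the ring is free to sink), 0.014 hard stop. The spring pulls down with 6.5 N at 0, 10 N at 0.014
- bezel: plain brass ring, 22 mm diameter, 9 mm high, lying loose on the middle of the turntable's top (origin: centre of its underside)
- tray: bystander: blue plastic compartment tray 120 x 160 x 30 mm (origin: centre of its underside)
- loupe: bystander: small black eye loupe, 34 mm diameter, 36 mm high, standing beside the fixture (origin: centre of its underside)
- jar: bystander: small amber glass jar, 44 mm diameter, 50 mm high (origin: centre of its underside)
- bench_block: bystander: steel bench block 75 x 75 x 22 mm (origin: centre of its underside)
- pot: bystander: steel cup 64 mm diameter, 85 mm high, at the left (origin: centre of its underside)
- hammer: bystander: wooden-handled hammer, 230 mm long, lying at the right (origin: under its middle)
Not all that is in view belongs to the job. What is shaped like the fixture but red is not meant.

How it is judged:
By the outcome, as a careful person would: the job done as asked, in the order asked, and still so for the second after the job is handed in, with the robot touching nothing.
It also fails if it takes over 64 s, if anything falls off the work surface, if the arm or the gripper's body presses on something with over 40 N, if the wrist force passes 120 N, or if a joint passes its speed limit or range.

## Working session

There is one attempt and no reset: what is moved stays moved. The work goes in short steps, Python scripts to look and compute and a shell command to move; the robot and the scene stay as the last step left them, time stands still between calls to the robot, and variables do not carry over. Pictures are saved under pics/ and viewed, at most 10 in all, crops included, and the job is handed in when it is done.

```bash
mkdir -p pics; cat > h.py <<'E'
import numpy as np, cv2
from plant import manip
def shot(n,save=None):
    c=manip.camera(n)
    np.savez('last_%s.npz'%n,**{k:v for k,v in c.items()})
    if save: cv2.imwrite('pics/'+save,c['frame'][:,:,::-1])
    return c
def load(n): 
    d=np.load('last_%s.npz'%n); return {k:d[k] for k in d.files}
def rays(c,uv):
    uv=np.atleast_2d(uv).astype(float); x=(uv-[c['cx'],c['cy']])/[c['fx'],c['fy']]; s=x.copy()
    for _ in range(20): s=x/(1+c['k1']*(s**2).sum(1,keepdims=True))
    T=c['world_from_camera']; d=np.c_[s,np.ones(len(s))]@T[:3,:3].T
    return T[:3,3],d
def onz(c,uv,z):
    o,d=rays(c,uv); return o+d*((z-o[2])/d[:,2])[:,None]
def cloud(c):
    H,W=c['depth'].shape; v,u=np.mgrid[:H,:W]; o,d=rays(c,np.c_[u.ravel(),v.ravel()])
    return (o+d*c['depth'].ravel()[:,None].astype(float)).reshape(H,W,3)
E
python3 - <<'E'
from h import *
for n in('scene','side','wrist'):
    c=shot(n,n+'0.png'); print(n,c['fx'],c['k1'],c['world_from_camera'].round(3).tolist())
print(manip.get_state())
E
```

```text
scene 480.34018350388607 -0.038818265554848026 [[-0.801, 0.44, -0.406, 1.069], [0.599, 0.564, -0.569, 0.751], [-0.021, -0.699, -0.715, 1.001], [0.0, 0.0, 0.0, 1.0]]
side 431.52231563621467 0.0289156821247828 [[0.846, -0.368, 0.386, 0.162], [-0.533, -0.579, 0.617, -0.629], [-0.004, -0.728, -0.686, 0.775], [0.0, 0.0, 0.0, 1.0]]
wrist 341.1918164298326 -0.08109918217271392 [[0.433, 0.861, 0.266, 0.224], [0.901, -0.413, -0.131, 0.64], [-0.003, 0.297, -0.955, 0.373], [0.0, 0.0, 0.0, 1.0]]
{'time_s': 0.15, 'joint_positions': array([ 9.72990706e-01,  2.87009008e-01,  1.57787180e+00, -2.84700402e-06,
        1.27863447e+00, -1.50017810e-01]), 'dq': array([-0.00032538, -0.0018862 , -0.00356181, -0.00045743,  0.00144134,
        0.00059549]), 'effort': array([ 1.84514038e-04, -4.06603360e+01, -2.93139964e+01, -1.71014999e-04,
        3.98937555e-03, -7.61572949e-06]), 'ee_pos': array([0.29189776, 0.60795252, 0.19291696]), 'orientation': array([ 2.22027508e-01,  9.75039928e-01, -8.95389884e-04, -3.49860381e-04]), 'ft_force': array([-0.49523771, -0.96294528, -0.11883233]), 'torque': array([-5.66181320e-02, -1.02456668e-02,  9.83880943e-05]), 'grasp_force': 0.0, 'finger_gap': 0.9991384155636526}
```

View pics/scene0.png

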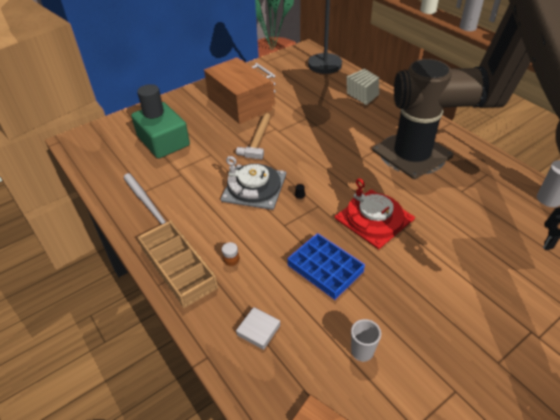

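View pics/side0.png

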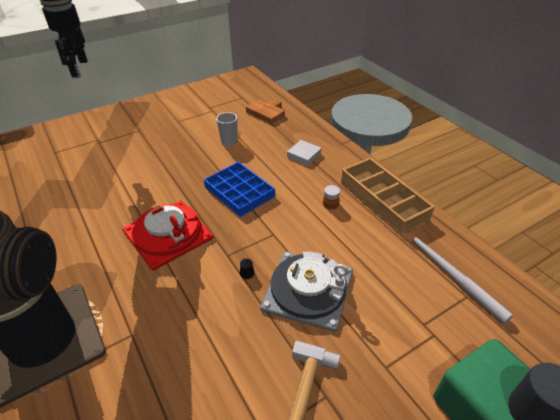

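The scene picture shows the grey fixture at about (253,184) with its ring near (232,164). In the side picture it is at (310,288), with the ring near (340,272). The red decoy is at (375,215) in scene and (168,232) in side. I'll enlarge both crops.

```bash
python3 - <<'E'
from h import *
a=load('scene');b=load('side')
A=cv2.resize(a['frame'][145:215,213:293],None,fx=5,fy=5,interpolation=cv2.INTER_CUBIC)
B=cv2.resize(b['frame'][240:340,255:365],None,fx=3.6,fy=3.5,interpolation=cv2.INTER_CUBIC)
cv2.imwrite('pics/crop1.png',np.hstack([A,B[:350]])[:,:,::-1]); print(A.shape,B.shape)
print(onz(a,[253,176],.056),onz(b,[310,275],.056),onz(a,[232,164],.096),onz(b,[340,272],.096))
for c in(a,b):
    P=cloud(c); m=(abs(P[...,2]-.056)<.004)&(np.hypot(P[...,0]-onz(a,[253,176],.056)[0,0],P[...,1]-onz(a,[253,176],.056)[0,1])<.07)
    q=P[m]; print(m.sum(),q.mean(0),np.ptp(q,axis=0))
E
```

```text
(350, 400, 3) (350, 396, 3)
[[ 0.51389533 -0.17104351  0.056     ]] [[ 0.50890747 -0.18376483  0.056     ]] [[ 0.55593216 -0.2138961   0.096     ]] [[ 0.54412308 -0.23421426  0.096     ]]
366 [ 0.51198978 -0.18061387  0.05434847] [0.09597002 0.09838121 0.00778989]
1163 [ 0.50738591 -0.18702544  0.05744332] [0.09139478 0.09985147 0.00799328]
```

View pics/crop1.png

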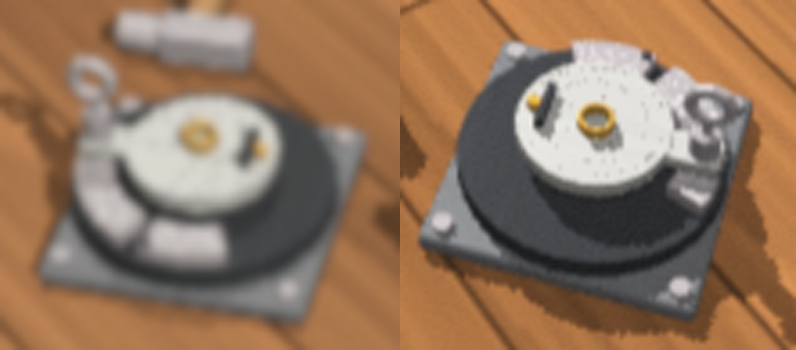

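The left half (scene) shows the ring at crop (92,77), the table centre at (203,150), and a gap in the lands near (143,240). The right half (side) shows the ring at (708,105), the centre at (594,130), and a notch-like gap near (650,65). Next I'll triangulate these and hover for a close wrist view.

```bash
cat >> h.py <<'E'
def tri(cs,uvs):
    A=np.zeros((3,3));b=np.zeros(3)
    for c,uv in zip(cs,uvs):
        o,d=rays(c,uv);d=d[0]/np.linalg.norm(d[0]);M=np.eye(3)-np.outer(d,d);A+=M;b+=M@o
    return np.linalg.solve(A,b)
def togo(target,yaw_y):
    "tool-frame shift mm and turn about tool z to reach world TCP target, tool-y yaw (rad)"
    from scipy.spatial.transform import Rotation as R
    s=manip.get_state(); r=R.from_quat(s['orientation']); 
    y=r.as_matrix()[:,1]; d=(yaw_y-np.arctan2(y[1],y[0])+np.pi)%(2*np.pi)-np.pi
    want=np.array([[-np.sin(yaw_y),np.cos(yaw_y),0],[np.cos(yaw_y),np.sin(yaw_y),0],[0,0,-1]]).T
    return (r.inv().apply(np.array(target)-s['ee_pos'])*1000).round(1),(r.inv()*R.from_matrix(want)).as_rotvec().round(4)
E
python3 - <<'E'
from h import *
a=load('scene');b=load('side')
R=tri([a,b],[[231.4,160.4],[340.6,270]]);C=tri([a,b],[[253.6,175],[308.9,277]])
th=np.arctan2(*(R-C)[1::-1]);print(R,C,np.degrees(th),np.hypot(*(R-C)[:2]))
print(togo([R[0],R[1],.2],th+np.pi/2))
for c,uv in((a,[213+143/5,145+240/5]),(b,[255+250/3.6,240+65/3.5])):
    p=onz(c,uv,.04)[0]; print(p,np.degrees(np.arctan2(*(p-C)[1::-1])-th))
E
```

```text
[ 0.54830014 -0.23015501  0.09515916] [ 0.50650982 -0.18163179  0.04857562] -49.26353147954304 0.06403853150941285
(array([-594. , -644.5,   -6. ]), array([-1.90e-03,  1.00e-04,  4.12e-01]))
[ 0.57278764 -0.14554271  0.04      ] 77.83235927225255
[ 0.56973768 -0.1535849   0.04      ] 73.18485708409406
```

```bash
python3 -m pendant '{"delta_pos":[[-33,-36,0],[-66,-71,0],[-99,-107,0],[-132,-143,0],[-165,-179,0],[-198,-215,0],[-231,-250,0],[-264,-286,0],[-297,-322,0],[-330,-358,0],[-360,-390,0],[-380,-412,0]],"delta_rot":[[0,0,0.04],[0,0,0.08],[0,0,0.12],[0,0,0.16],[0,0,0.2],[0,0,0.24],[0,0,0.28],[0,0,0.32],[0,0,0.36],[0,0,0.4],[0,0,0.41],[0,0,0.41]],"fingers":[1,1,1,1,1,1,1,1,1,1,1,1]}'
python3 - <<'E'
from h import *
th=np.radians(-49.26); print(togo([.5483,-.2302,.2],th+np.pi/2))
E
```

```text
time_s: 1.15
ee_pos: [0.4386, 0.1285, 0.194]
orientation: [0.416, 0.909, 0.0, 0.0]
ft_force: [0.8, 0.1, -0.0]
finger_gap: 0.997
grasp_force: 0.0
(array([-343.1, -151.6,   -6. ]), array([0.0004, 0.0002, 0.0018]))
```

```bash
python3 -m pendant '{"delta_pos":[[-36,-16,0],[-72,-32,0],[-108,-48,0],[-144,-64,0],[-180,-80,0],[-216,-96,0],[-252,-112,-2],[-288,-128,-4],[-320,-142,-6],[-340,-150,-6],[-343,-152,-6],[-343,-152,-6]],"delta_rot":[[0,0,0],[0,0,0],[0,0,0],[0,0,0],[0,0,0],[0,0,0],[0,0,0],[0,0,0],[0,0,0],[0,0,0],[0,0,0],[0,0,0]],"fingers":[0.6,0.4,0.2,0,-0.2,-0.3,-0.3,-0.3,-0.3,-0.3,-0.3,-0.3]}'
python3 - <<'E'
from h import *
c=shot('wrist','w1.png'); s=manip.get_state(); print(s['ee_pos'],s['finger_gap'],s['joint_positions'].round(2)); print(c['world_from_camera'].round(3).tolist())
E
```

```text
time_s: 2.15
ee_pos: [0.5478, -0.2296, 0.1993]
orientation: [0.417, 0.909, 0.0, -0.001]
ft_force: [-0.1, -0.2, 0.1]
finger_gap: 0.348
grasp_force: 0.0
[ 0.54760298 -0.22825315  0.19930925] 0.3526482903427557 [-0.57  0.11  1.78  0.    1.26 -1.28]
[[0.758, 0.623, 0.192, 0.498], [0.652, -0.724, -0.225, -0.173], [-0.001, 0.296, -0.955, 0.38], [0.0, 0.0, 0.0, 1.0]]
```

View pics/w1.png

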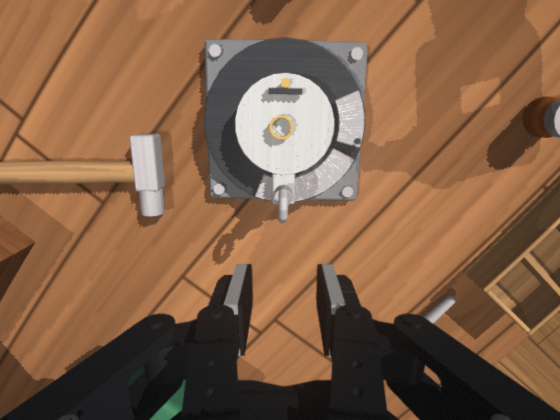

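The wrist view shows the table centre and bezel at (282,127), the ring edge-on at (283,205), the fingers centred at column 284, and a dark gap in the lands near (350,150). I'll enlarge that area.

```bash
python3 - <<'E'
from h import *
c=load('wrist')
# unwarped top-down view at z=.040, 0.25mm/px... centred on axis guess
C0=onz(c,[285,127],.056)[0]; print(C0)
g=c['frame'][30:235,195:385]
cv2.imwrite('pics/w1c.png',cv2.resize(g,None,fx=2.9,fy=2.9,interpolation=cv2.INTER_CUBIC)[:,:,::-1])
# table disc: bright low-saturation at z 56
P=cloud(c); m=(abs(P[...,2]-.056)<.003)&(np.hypot(P[...,0]-C0[0],P[...,1]-C0[1])<.06)
h=cv2.findContours(m.astype('uint8'),0,2)[0]; h=max(h,key=cv2.contourArea); q=onz(c,h[:,0].astype(float),.056)
print(m.sum(),cv2.fitEllipse((q[:,:2]*1e4).astype('f')),)
m=(P[...,2]>.085)&(P[...,2]<.125)&(np.hypot(P[...,0]-C0[0],P[...,1]-C0[1])<.11)
v,u=np.nonzero(m);print(m.sum(),u.min(),u.max(),v.min(),v.max(),P[m].mean(0),P[m][:,2].max())
for r in range(v.min(),v.max()+1): print(r,u[v==r].min(),u[v==r].max(),end=' ; ')
E
```

```text
[ 0.50781935 -0.18358891  0.056     ]
7645 ((5078.58203125, -1847.6143798828125), (876.3841552734375, 1008.1492309570312), 41.58584213256836)
330 279 288 186 223 [ 0.54574231 -0.22992925  0.10733278] 0.1129967674789607
186 283 284 ; 187 281 286 ; 188 280 287 ; 189 280 287 ; 190 279 288 ; 191 279 288 ; 192 279 288 ; 193 279 288 ; 194 279 288 ; 195 279 288 ; 196 279 288 ; 197 279 288 ; 198 279 288 ; 199 279 288 ; 200 279 288 ; 201 279 288 ; 202 279 288 ; 203 279 288 ; 204 279 288 ; 205 279 287 ; 206 279 287 ; 207 279 287 ; 208 279 287 ; 209 279 287 ; 210 279 287 ; 211 279 287 ; 212 279 287 ; 213 279 287 ; 214 279 287 ; 215 279 287 ; 216 279 287 ; 217 279 287 ; 218 279 287 ; 219 279 287 ; 220 279 287 ; 221 280 286 ; 222 280 285 ; 223 282 283 ;
```

View pics/w1c.png

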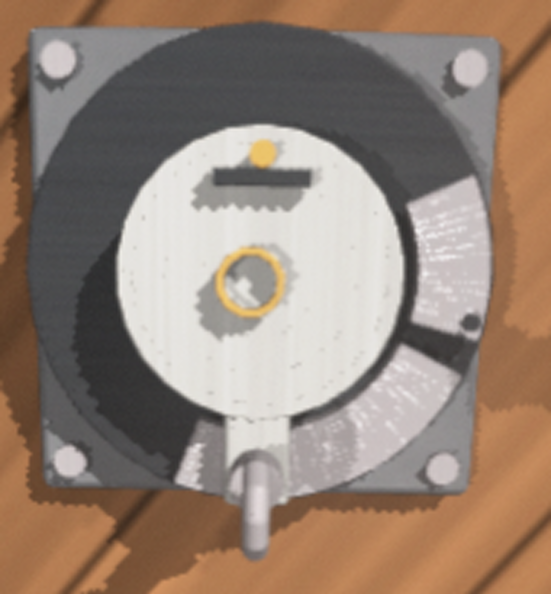

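The enlarged view shows the gap centre at crop (440,345), which is pixel (346.7,149). The disc centre is at crop (261,271), which is pixel (285,123.4), and the ring is edge-on at column 283.5.

```bash
python3 - <<'E'
from h import *
c=load('wrist')
from scipy.spatial.transform import Rotation as Ro
C=onz(c,[285,123.4],.056)[0]; R=onz(c,[283.2,204.5],.100)[0]; 
P=cloud(c); m=(P[...,2]>.09)&(P[...,2]<.125)&(np.hypot(*(P[...,:2]-C[:2]).transpose(2,0,1))<.11)
q=P[m][:,:2]; w=q-q.mean(0); print('ring dir',np.degrees(np.arctan2(*np.linalg.svd(w,full_matrices=False)[2][0][::-1])))
th=np.arctan2(*(R-C)[1::-1]); N=onz(c,[346.7,149],.04)[0]; dn=N-C
print(C,R,np.degrees(th),np.hypot(*(R-C)[:2]),'notch',N,np.hypot(*dn[:2]),np.arctan2(dn[1],dn[0])-th)
# gap edges along r=65 arc brightness
f=c['frame'].mean(2).astype('f'); T=np.linalg.inv(c['world_from_camera'])
def proj(p):
    x=p@T[:3,:3].T+T[:3,3]; s=x[:,:2]/x[:,2:]; s=s*(1+c['k1']*(s**2).sum(1,keepdims=True)); return s*[c['fx'],c['fy']]+[c['cx'],c['cy']]
for r in(.060,.065,.070):
    a=np.arange(.7,1.5,.02); p=np.c_[C[0]+r*np.cos(th+a),C[1]+r*np.sin(th+a),0*a+.04]; uv=proj(p).astype('f')
    v=cv2.remap(f,uv[:,:1],uv[:,1:],1).ravel(); print(r,[(round(x,2),int(y)) for x,y in zip(a,v) if y<150])
s=manip.get_state(); r=Ro.from_quat(s['orientation'])
print('tool frame ring',r.inv().apply(R-s['ee_pos'])*1e3, togo([R[0],R[1],.12],th+np.pi/2),s['ee_pos'])
# corners
k=onz(c,[[215,50.5],[357,53.5],[219,189.2],[347.6,191.5]],.016); print(k.mean(0),np.degrees(np.arctan2(*(k[2]-k[0])[1::-1])),np.degrees(np.arctan2(*(k[3]-k[1])[1::-1])))
E
```

```text
ring dir -50.79838995049922
[ 0.50570139 -0.18113086  0.056     ] [ 0.54719645 -0.23172693  0.1       ] -50.643998931892824 0.06543547925495001 notch [ 0.56814308 -0.16026803  0.04      ] 0.06583480372578578 1.2063602314391206
0.06 [(np.float64(1.14), 85), (np.float64(1.16), 60), (np.float64(1.18), 60), (np.float64(1.2), 63), (np.float64(1.22), 64), (np.float64(1.24), 63), (np.float64(1.26), 72), (np.float64(1.28), 123)]
0.065 [(np.float64(1.14), 71), (np.float64(1.16), 54), (np.float64(1.18), 58), (np.float64(1.2), 62), (np.float64(1.22), 62), (np.float64(1.24), 63), (np.float64(1.26), 67), (np.float64(1.28), 116)]
0.07 [(np.float64(1.14), 76), (np.float64(1.16), 58), (np.float64(1.18), 59), (np.float64(1.2), 61), (np.float64(1.22), 62), (np.float64(1.24), 61), (np.float64(1.26), 62), (np.float64(1.28), 80), (np.float64(1.3), 126), (np.float64(1.34), 109), (np.float64(1.36), 110), (np.float64(1.38), 134)]
tool frame ring [-2.5455775  -2.56522512 99.30507803] (array([-2.5, -2.6, 79.3]), array([-0.0001, -0.0018,  0.0253])) [ 0.54760298 -0.22825315  0.19930925]
[ 0.50667544 -0.18273852  0.016     ] -50.395720536471195 -50.43523803976132
```

The gap spans 1.13 to 1.285 rad, so the notch centre is at about 1.205. Now I'll descend partway and centre.

```bash
python3 -m pendant '{"delta_pos":[[-2,-1,15],[-2,-2,35],[-2,-2,55],[-2,-2,65],[-2,-2,70],[-2,-2,70]],"delta_rot":[[0,0,0.02],[0,0,0.02],[0,0,0.02],[0,0,0.02],[0,0,0.02],[0,0,0.02]],"fingers":[-0.3,-0.3,-0.3,-0.3,-0.3,-0.3]}'
python3 - <<'E'
from h import *
for i in range(3):
    s=manip.get_state(); print(s['ee_pos']); c=shot('wrist','w2.png')
print(togo([.5472,-.2317,.12],np.radians(90-50.6)))
# pictures: zoom the ring/fingers
cv2.imwrite('pics/w2.png',c['frame'][60:420,120:440][:,:,::-1])
E
```

```text
time_s: 2.7
ee_pos: [0.5471, -0.2298, 0.1288]
orientation: [0.424, 0.905, 0.0, -0.001]
ft_force: [-0.7, -0.5, 1.0]
finger_gap: 0.348
grasp_force: 0.0
[ 0.54708552 -0.22978948  0.12879697]
[ 0.5478675  -0.23047708  0.13014042]
[ 0.54842723 -0.23102496  0.13106734]
(array([ 0.8, -1.4, 11.6]), array([0.0008, 0.0023, 0.0059]))
```

View pics/w2.png

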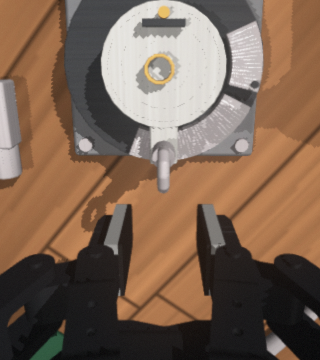

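The crop shows the ring edge-on at crop column 164 and the pads' inner edges at about 130 and 198, so it is nearly centred. I'll confirm with depth.

```bash
cat > rt.py <<'E'
from h import *
from scipy.spatial.transform import Rotation as Ro
def ring():
    c=shot('wrist'); s=manip.get_state(); r=Ro.from_quat(s['orientation']); P=cloud(c)
    C=np.array([.5057,-.1811]); rr=np.hypot(P[...,0]-C[0],P[...,1]-C[1])
    Q=r.inv().apply((P-s['ee_pos']).reshape(-1,3)).reshape(P.shape)*1e3
    m=(P[...,2]>.082)&(P[...,2]<.135)&(abs(rr-.065)<.022)&(abs(Q[...,1])<12)
    k=cv2.connectedComponentsWithStats(m.astype('uint8'))
    i=1+np.argmax(k[2][1:,4]); m=k[1]==i; q=Q[m]
    print('n',m.sum(),'y',np.percentile(q[:,1],[5,50,95]).round(1),'x',q[:,0].min().round(1),q[:,0].max().round(1),'ztop',P[m][:,2].max().round(4),'col',np.nonzero(m)[1].mean())
    f=(abs(Q[...,2])<25)&(abs(Q[...,0])<15)&(abs(Q[...,1])>12)&(abs(Q[...,1])<45)
    print('fingers y in',Q[f&(Q[...,1]<0)][:,1].max() if f.any() else None,Q[f&(Q[...,1]>0)][:,1].min() if f.any() else None)
    print(s['ee_pos'],s['ft_force'].round(1),s['finger_gap'],togo([*s['ee_pos']],np.radians(90-50.6))[1])
if __name__=='__main__': ring()
E
python3 rt.py
```

```text
n 538 y [-4.8 -1.6  2.2] x -13.9 15.5 ztop 0.1131 col 283.46096654275095
fingers y in None None
[ 0.5487974  -0.2315771   0.13170862] [ 0.5 -0.6 -0.6] 0.3501722609172159 [0.0009 0.0026 0.0057]
```

```bash
python3 -m pendant '{"delta_pos":[[0.8,-1,10],[0.8,-1,22],[0.8,-1,34],[0.8,-1,42],[0.8,-1,48],[0.8,-1,50],[0.8,-1,50]],"delta_rot":[[0,0,0.006],[0,0,0.006],[0,0,0.006],[0,0,0.006],[0,0,0.006],[0,0,0.006],[0,0,0.006]],"fingers":[-0.3,-0.3,-0.3,-0.3,-0.3,-0.3,-0.3]}'
python3 - <<'E'
from rt import *
ring(); c=load('wrist'); cv2.imwrite('pics/w3.png',cv2.resize(c['frame'][140:380,160:410],None,fx=2.4,fy=2.4,interpolation=cv2.INTER_CUBIC)[:,:,::-1])
E
```

```text
time_s: 3.48
ee_pos: [0.546, -0.231, 0.0788]
orientation: [0.428, 0.904, 0.0, -0.001]
ft_force: [0.1, -0.2, 0.7]
finger_gap: 0.348
grasp_force: 0.0
n 921 y [-3.6  0.3  3.7] x -16.3 14.1 ztop 0.113 col 286.5298588490771
fingers y in None None
[ 0.54650957 -0.2312948   0.07961566] [-0.3  0.1  0.3] 0.35029063176163944 [-0.0002 -0.0006 -0.0007]
```

View pics/w3.png

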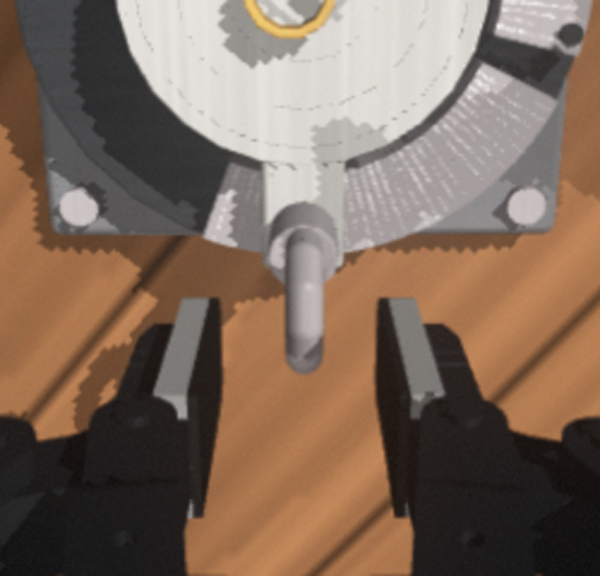

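The crop shows the pads' inner edges at columns 220 and 378, so their centre is 299. The ring is at 285–323, so its centre is 304, about 1 mm toward +y. I'll shift and begin closing slowly.

```bash
python3 -m pendant '{"delta_pos":[[-0.5,0.5,0],[-1,1,0],[-1,1,0],[-1,1,0],[-1,1,0]],"delta_rot":[[0,0,0],[0,0,0],[0,0,0],[0,0,0],[0,0,0]],"fingers":[-0.4,-0.5,-0.6,-0.65,-0.65]}'
python3 - <<'E'
from rt import *
ring(); c=load('wrist'); cv2.imwrite('pics/w4.png',cv2.resize(c['frame'][190:370,200:370],None,fx=3.3,fy=3.3,interpolation=cv2.INTER_CUBIC)[:,:,::-1])
E
```

```text
time_s: 3.95
ee_pos: [0.5482, -0.2316, 0.0804]
orientation: [0.428, 0.904, -0.0, 0.0]
ft_force: [0.0, -0.3, -0.4]
finger_gap: 0.172
grasp_force: 0.0
n 927 y [-4.4 -0.9  2.5] x -15.5 15.2 ztop 0.1134 col 284.07659115426105
fingers y in None None
[ 0.54813216 -0.23153981  0.08029188] [ 0.3 -0.2  0.5] 0.17292058133420277 [ 0.0001  0.0004 -0.0006]
```

View pics/w4.png

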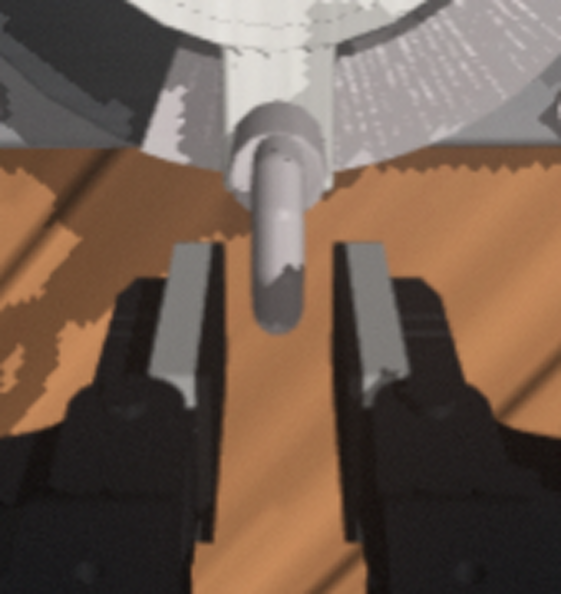

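The pads' inner edges are at 224 and 334 (centre 279) and the ring is at 253–304 (centre 278.5), so it is centred. Closing the fingers.

```bash
python3 -m pendant '{"delta_pos":[[0,0,0],[0,0,0],[0,0,0],[0,0,0],[0,0,0],[0,0,0]],"delta_rot":[[0,0,0],[0,0,0],[0,0,0],[0,0,0],[0,0,0],[0,0,0]],"fingers":[-0.72,-0.78,-0.85,-1,-1,-1]}'
```

```text
time_s: 4.5
ee_pos: [0.548, -0.2315, 0.08]
orientation: [0.428, 0.904, -0.0, -0.0]
ft_force: [0.2, -0.6, -0.7]
finger_gap: -0.002
grasp_force: 0.0
```

The fingers shut completely without meeting the ring. I'll check where the TCP projects in the image and measure the finger and ring positions by depth.

```bash
python3 - <<'E'
from rt import *
ring(); c=load('wrist'); s=manip.get_state(); r=Ro.from_quat(s['orientation']); T=np.linalg.inv(c['world_from_camera'])
def proj(p):
    x=np.atleast_2d(p)@T[:3,:3].T+T[:3,3]; q=x[:,:2]/x[:,2:]; q=q*(1+c['k1']*(q**2).sum(1,keepdims=True)); return (q*[c['fx'],c['fy']]+[c['cx'],c['cy']]).round(1)
for t in([0,0,0],[11,0,0],[0,0,-19],[11,0,-19],[-11,0,-19]): print(t,proj(s['ee_pos']+r.apply(np.array(t)/1e3)))
P=cloud(c); Q=r.inv().apply((P-s['ee_pos']).reshape(-1,3)).reshape(P.shape)*1e3
for u in (270,277,284,291,298):
    print(u,[(v,*Q[v,u].round(0).astype(int).tolist(),c['frame'][v,u].tolist()) for v in range(230,330,10)])
print(c['depth'].min(),(c['depth']==0).mean())
cv2.imwrite('pics/w5.png',cv2.resize(c['frame'][190:370,200:370],None,fx=3.3,fy=3.3,interpolation=cv2.INTER_CUBIC)[:,:,::-1])
E
```

```text
n 1201 y [-10.   -0.5   9.6] x 3.9 15.2 ztop 0.135 col 285.26810990840966
fingers y in None None
[ 0.54798166 -0.23145683  0.0800018 ] [-0.1 -0.1  0.3] -0.001634192303103465 [-0.     -0.0001 -0.0007]
[0, 0, 0] [[285.8 248. ]]
[11, 0, 0] [[285.8 229.8]]
[0, 0, -19] [[285.9 262.2]]
[11, 0, -19] [[285.9 242.4]]
[-11, 0, -19] [[285.9 281.2]]
270 [(230, 2, -10, 26, [139, 135, 130]), (240, 1, -9, 11, [130, 123, 123]), (250, -35, -13, 79, [105, 79, 61]), (260, -44, -13, 79, [106, 73, 50]), (270, 10, -7, -48, [126, 122, 117]), (280, 10, -7, -58, [125, 122, 119]), (290, 10, -6, -66, [125, 122, 120]), (300, 9, -6, -72, [123, 120, 118]), (310, 11, -6, -81, [33, 29, 29]), (320, 11, -5, -86, [32, 29, 29])]
277 [(230, 7, -5, 11, [108, 100, 101]), (240, 13, -5, -20, [90, 85, 84]), (250, 10, -4, -26, [86, 81, 80]), (260, 5, -4, -28, [84, 77, 75]), (270, 10, -4, -48, [126, 124, 121]), (280, 10, -4, -57, [126, 123, 121]), (290, 10, -4, -65, [125, 122, 120]), (300, 10, -3, -72, [122, 120, 117]), (310, 12, -3, -82, [87, 85, 84]), (320, 11, -3, -86, [33, 31, 30])]
284 [(230, 8, -1, 8, [150, 143, 142]), (
[... 342 characters left out ...]
 144]), (240, 13, 3, -20, [152, 145, 145]), (250, 10, 2, -26, [168, 160, 160]), (260, 5, 2, -28, [173, 160, 154]), (270, 10, 2, -48, [127, 124, 121]), (280, 10, 2, -57, [123, 121, 118]), (290, 10, 2, -65, [126, 123, 120]), (300, 10, 2, -72, [123, 121, 119]), (310, 7, 2, -75, [60, 59, 56]), (320, 9, 1, -84, [24, 21, 22])]
298 [(230, 1, 8, 27, [184, 180, 175]), (240, 2, 7, 8, [161, 154, 153]), (250, -35, 10, 80, [122, 88, 66]), (260, -44, 11, 79, [170, 118, 81]), (270, 10, 5, -48, [128, 124, 120]), (280, 10, 5, -57, [125, 121, 118]), (290, 10, 4, -66, [122, 119, 116]), (300, 9, 4, -72, [124, 121, 119]), (310, 11, 4, -81, [31, 25, 26]), (320, 11, 4, -87, [33, 30, 30])]
0.0 0.0040943877551020405
```

View pics/w5.png

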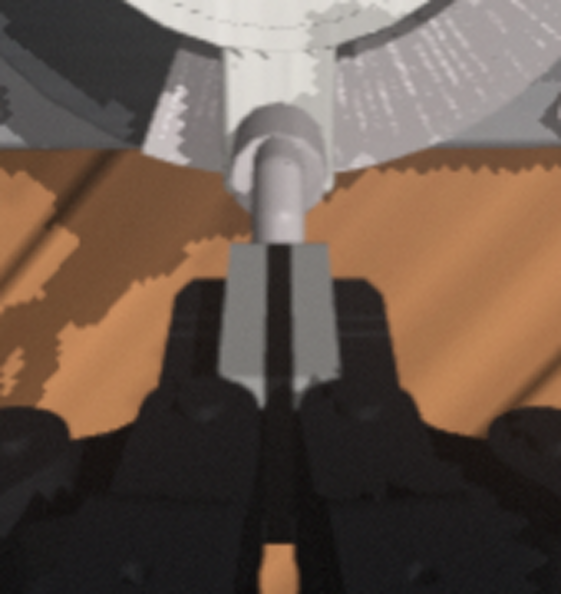

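The wrist picture and depth agree that the finger tips really end about 46 mm behind the reported TCP. They end at row 264, at a world z of about 0.127, so they closed above the ring, whose top is at 0.112. Lateral centring is right. I'll open and descend by the visual measurement, checking the force as I go.

```bash
python3 - <<'E'
from rt import *
c=load('wrist'); s=manip.get_state(); r=Ro.from_quat(s['orientation']); P=cloud(c); Q=r.inv().apply((P-s['ee_pos']).reshape(-1,3)).reshape(P.shape)*1e3
for u in (273,293): print(u,[(v,*Q[v,u].round(1).tolist()) for v in range(261,270)])
E
python3 -m pendant '{"delta_pos":[[0,0,0],[0,0,0],[0,0,0],[0,0,4],[0,0,10],[0,0,16],[0,0,20],[0,0,20]],"delta_rot":[[0,0,0],[0,0,0],[0,0,0],[0,0,0],[0,0,0],[0,0,0],[0,0,0],[0,0,0]],"fingers":[-0.6,-0.6,-0.6,-0.6,-0.6,-0.6,-0.6,-0.6]}'
python3 - <<'E'
from rt import *
c=shot('wrist'); s=manip.get_state(); r=Ro.from_quat(s['orientation']); P=cloud(c); Q=r.inv().apply((P-s['ee_pos']).reshape(-1,3)).reshape(P.shape)*1e3
for u in range(262,312,3):
    v=np.arange(225,300); q=Q[v,u]; k=(abs(q[:,0])<22)&(q[:,2]<-5); 
    if k.any(): i=v[k][0]; print(u,i,Q[i,u].round(1),(s['ee_pos']+r.apply(Q[i,u]/1e3))[2].round(4))
E
```

```text
273 [(261, -45.0, -10.3, 80.2), (262, -45.5, -10.3, 79.1), (263, -46.8, -10.3, 79.9), (264, 9.2, -5.9, -40.7), (265, 9.8, -5.8, -43.0), (266, 9.7, -5.8, -43.7), (267, 9.8, -5.8, -45.0), (268, 10.1, -5.7, -46.7), (269, 9.8, -5.7, -46.9)]
293 [(261, -45.0, 6.4, 80.1), (262, -45.6, 6.4, 79.5), (263, -46.3, 6.4, 78.9), (264, 9.9, 3.0, -42.2), (265, 9.7, 3.0, -42.8), (266, 10.0, 3.0, -44.4), (267, 10.2, 2.9, -45.9), (268, 10.1, 2.9, -46.6), (269, 10.1, 2.9, -47.6)]
time_s: 5.22
ee_pos: [0.5469, -0.2308, 0.0581]
orientation: [0.428, 0.904, 0.0, -0.002]
ft_force: [-0.7, -0.1, 0.1]
finger_gap: 0.203
grasp_force: 0.0
262 264 [ 10.  -10.9 -40.9] 0.0997
265 264 [ 10.3  -9.5 -41.5] 0.1004
271 248 [ 2.9 -8.3 -5.3] 0.0641
274 246 [ 4.9 -6.6 -7.1] 0.0659
277 242 [ 6.5 -5.  -5.4] 0.0642
280 242 [ 6.5 -3.4 -5.2] 0.064
283 241 [ 7.  -1.7 -5.1] 0.0639
286 241 [ 7.4 -0.1 -6. ] 0.0649
289 241 [ 7.2  1.6 -5.5] 0.0644
292 243 [ 6.2  3.2 -5.9] 0.0648
295 244 [ 5.4  4.9 -5.5] 0.0643
298 247 [ 3.7  6.5 -5.7] 0.0646
301 255 [-1.2  8.2 -5.5] 0.0643
304 264 [  9.7   7.8 -40.3] 0.0991
307 264 [ 10.5   9.  -41.9] 0.1007
310 264 [ 10.1  10.5 -41. ] 0.0998
```

The tips are about 41 mm behind the TCP and now at z ≈ 0.100. I'll go down 14 mm more and close slowly.

```bash
python3 -m pendant '{"delta_pos":[[0,0,4],[0,0,9],[0,0,14],[0,0,14],[0,0,14]],"delta_rot":[[0,0,0],[0,0,0],[0,0,0],[0,0,0],[0,0,0]],"fingers":[-0.6,-0.6,-0.6,-0.6,-0.65]}'
python3 -m pendant '{"delta_pos":[[0,0,0],[0,0,0]],"delta_rot":[[0,0,0],[0,0,0]],"fingers":[-0.72,-0.74]}'
```

```text
time_s: 5.68
ee_pos: [0.5476, -0.2312, 0.0454]
orientation: [0.428, 0.904, 0.0, -0.001]
ft_force: [0.3, -0.9, -0.2]
finger_gap: 0.177
grasp_force: 0.0
time_s: 5.85
ee_pos: [0.5482, -0.2316, 0.0463]
orientation: [0.428, 0.904, -0.0, 0.0]
ft_force: [0.6, 0.0, 0.0]
finger_gap: 0.128
grasp_force: 0.0
```

```bash
python3 -m pendant '{"delta_pos":[[0,0,0],[0,0,0]],"delta_rot":[[0,0,0],[0,0,0]],"fingers":[-0.78,-0.8]}'; python3 -m pendant '{"delta_pos":[[0,0,0],[0,0,0]],"delta_rot":[[0,0,0],[0,0,0]],"fingers":[-0.86,-0.9]}'
```

```text
time_s: 6.02
ee_pos: [0.5482, -0.2316, 0.0463]
orientation: [0.428, 0.904, -0.0, 0.0]
ft_force: [-0.2, -0.8, -0.3]
finger_gap: 0.101
grasp_force: 0.0
time_s: 6.18
ee_pos: [0.5481, -0.2317, 0.0464]
orientation: [0.427, 0.904, -0.0, 0.0]
ft_force: [-0.3, -0.5, 1.1]
finger_gap: 0.079
grasp_force: 58.5
```

Gripped at 58.5 N with no side force. Now lifting.

```bash
python3 -m pendant '{"delta_pos":[[0,0,-1.5],[0,0,-3],[0,0,-4.5],[0,0,-6],[0,0,-7.5],[0,0,-9],[0,0,-10.5],[0,0,-10.5],[0,0,-10.5]],"delta_rot":[[0,0,0],[0,0,0],[0,0,0],[0,0,0],[0,0,0],[0,0,0],[0,0,0],[0,0,0],[0,0,0]],"fingers":[-1,-1,-1,-1,-1,-1,-1,-1,-1]}'
```

```text
time_s: 6.93
ee_pos: [0.5478, -0.2315, 0.0564]
orientation: [0.428, 0.904, -0.0, -0.0]
ft_force: [2.6, -3.5, -8.8]
finger_gap: 0.074
grasp_force: 58.2
```

```bash
python3 -m pendant '{"delta_pos":[[-0.5,0,0],[-0.4,3.2,0],[-0.2,6.5,0],[0.2,9.7,0],[0.8,12.9,0],[0.8,12.9,0]],"delta_rot":[[0,0,0],[0,0,-0.05],[0,0,-0.1],[0,0,-0.15],[0,0,-0.2],[0,0,-0.2]],"fingers":[-1,-1,-1,-1,-1,-1]}'
```

```text
time_s: 7.43
ee_pos: [0.5571, -0.2221, 0.056]
orientation: [0.335, 0.942, 0.0, -0.001]
ft_force: [1.0, -2.0, -9.9]
finger_gap: 0.073
grasp_force: 58.3
```

```bash
python3 -m pendant '{"delta_pos":[[0.1,3.9,0],[0.5,7.8,0],[1,11.6,0],[1.9,15.5,0],[2.9,19.2,0],[4.2,22.9,0],[5.6,26.5,0],[7.3,30,0],[7.3,30,0]],"delta_rot":[[0,0,-0.06],[0,0,-0.12],[0,0,-0.18],[0,0,-0.24],[0,0,-0.3],[0,0,-0.36],[0,0,-0.42],[0,0,-0.48],[0,0,-0.48]],"fingers":[-1,-1,-1,-1,-1,-1,-1,-1,-1]}'
```

```text
time_s: 8.18
ee_pos: [0.5703, -0.194, 0.056]
orientation: [0.101, 0.995, 0.0, -0.001]
ft_force: [2.0, -1.4, -10.1]
finger_gap: 0.079
grasp_force: 58.4
```

```bash
python3 -m pendant '{"delta_pos":[[0.1,3.9,0],[0.5,7.8,0],[1,11.6,0],[1.9,15.5,0],[2.9,19.2,0],[4.2,22.9,0],[5.6,26.5,0],[7.3,30,0],[8.4,32,0],[8.4,32,0],[8.4,32,0]],"delta_rot":[[0,0,-0.06],[0,0,-0.12],[0,0,-0.18],[0,0,-0.24],[0,0,-0.3],[0,0,-0.36],[0,0,-0.42],[0,0,-0.48],[0,0,-0.515],[0,0,-0.515],[0,0,-0.515]],"fingers":[-1,-1,-1,-1,-1,-1,-1,-1,-1,-1,-1]}'
python3 - <<'E'
from h import *
c=shot('wrist'); s=manip.get_state(); C=np.array([.5057,-.1811]); d=s['ee_pos'][:2]-C
print(np.hypot(*d),np.arctan2(d[1],d[0])+np.radians(50.6))
m=cv2.cvtColor(c['frame'],cv2.COLOR_RGB2HSV); m=((m[...,0]>15)&(m[...,0]<32)&(m[...,1]>130)&(m[...,2]>120)).astype('uint8'); k=cv2.connectedComponentsWithStats(m)
for i in range(1,k[0]):
    if k[2][i,4]>25: print('gold',k[2][i],onz(c,k[3][i],.062))
E
```

```text
time_s: 9.1
ee_pos: [0.5684, -0.1611, 0.0561]
orientation: [-0.154, 0.988, 0.001, -0.001]
ft_force: [1.5, 0.9, -10.0]
finger_gap: 0.075
grasp_force: 58.4
0.06583275998880135 1.192391543773645
gold [276  47  15  17 214] [[ 0.47134034 -0.19394073  0.062     ]]
gold [257 116  41  42 405] [[ 0.50900277 -0.185634    0.062     ]]
```

```bash
python3 -m pendant '{"delta_pos":[[0,0.6,0],[0,0.6,1],[0,0.6,2],[0,0.6,3],[0,0.6,3.5],[0,0.6,3.5]],"delta_rot":[[0,0,-0.01],[0,0,-0.01],[0,0,-0.01],[0,0,-0.01],[0,0,-0.01],[0,0,-0.01]],"fingers":[-1,-1,-1,-1,-1,-1]}'
```

```text
time_s: 9.65
ee_pos: [0.5683, -0.1608, 0.0526]
orientation: [-0.16, 0.987, 0.001, -0.001]
ft_force: [-0.8, 0.9, -8.7]
finger_gap: 0.074
grasp_force: 58.5
```

```bash
python3 -m pendant '{"delta_pos":[[0,0,1],[0,0,2],[0,0,3],[0,0,3]],"delta_rot":[[0,0,0],[0,0,0],[0,0,0],[0,0,0]],"fingers":[-1,-1,-1,-1]}'
```

```text
time_s: 9.98
ee_pos: [0.5684, -0.1608, 0.0497]
orientation: [-0.16, 0.987, 0.001, -0.001]
ft_force: [-1.6, 3.1, -8.8]
finger_gap: 0.073
grasp_force: 58.6
```

The pin is sinking into the notch. I'll lower the rest of the way and let go.

```bash
python3 -m pendant '{"delta_pos":[[0,0,1],[0,0,2],[0,0,3],[0,0,3]],"delta_rot":[[0,0,0],[0,0,0],[0,0,0],[0,0,0]],"fingers":[-1,-1,-1,-1]}'
```

```text
time_s: 10.32
ee_pos: [0.5684, -0.1608, 0.047]
orientation: [-0.16, 0.987, 0.001, -0.001]
ft_force: [-3.1, 4.1, -5.3]
finger_gap: 0.074
grasp_force: 58.8
```

```bash
python3 -m pendant '{"delta_pos":[[-0.3,0.5,0],[-0.3,0.5,0],[-0.3,0.5,0]],"delta_rot":[[0,0,-0.005],[0,0,-0.005],[0,0,-0.005]],"fingers":[-1,-1,-1]}'; python3 -m pendant '{"delta_pos":[[0,0,0],[0,0,0],[0,0,0],[0,0,0]],"delta_rot":[[0,0,0],[0,0,0],[0,0,0],[0,0,0]],"fingers":[-0.85,-0.75,-0.65,-0.6]}'
python3 rt.py
```

```text
time_s: 10.57
ee_pos: [0.5684, -0.1606, 0.0469]
orientation: [-0.162, 0.987, 0.0, -0.001]
ft_force: [-4.3, 2.9, -5.8]
finger_gap: 0.078
grasp_force: 58.8
time_s: 10.9
ee_pos: [0.5719, -0.1625, 0.0498]
orientation: [-0.163, 0.987, -0.003, 0.003]
ft_force: [0.3, -0.4, 0.0]
finger_gap: 0.196
grasp_force: 0.0
n 2678 y [-1.6  6.7 11.1] x -11.0 19.1 ztop 0.135 col 301.5690814040329
fingers y in -12.005964981783263 12.00902271937246
[ 0.57160256 -0.16227487  0.04957569] [ 0.1  0.1 -0.2] 0.20140977639524613 [-0.0018  0.0072  1.2096]
```

```bash
python3 -m pendant '{"delta_pos":[[0,0,0],[0,0,0],[0,0,-3],[0,0,-10],[0,0,-20],[0,0,-35],[0,0,-55],[0,0,-75],[0,0,-90],[0,0,-100],[0,0,-100],[0,0,-100]],"delta_rot":[[0,0,0],[0,0,0],[0,0,0],[0,0,0],[0,0,0],[0,0,0],[0,0,0],[0,0,0],[0,0,0],[0,0,0],[0,0,0],[0,0,0]],"fingers":[-0.4,-0.3,-0.3,-0.3,-0.3,-0.3,-0.3,-0.3,-0.3,-0.3,-0.3,-0.3]}'
python3 - <<'E'
from h import *
c=shot('wrist'); s=manip.get_state(); print(s['ee_pos'])
P=cloud(c); C=np.array([.5057,-.1811])
m=(P[...,2]>.08)&(P[...,2]<.13)&(np.hypot(P[...,0]-C[0],P[...,1]-C[1])<.1)
k=cv2.connectedComponentsWithStats(m.astype('uint8')); i=1+np.argmax(k[2][1:,4]); q=P[k[1]==i]
p=q.mean(0); print(len(q),p,'ztop',np.percentile(q[:,2],[50,90,99]),'ang',np.arctan2(*(p[:2]-C)[::-1])+np.radians(50.6))
cv2.imwrite('pics/w6.png',c['frame'][:,:,::-1])
for n in('scene','side'): shot(n)
A=load('scene')['frame'][145:215,213:293];B=load('side')['frame'][240:340,255:365]
w=c['frame'][0:300,120:420]
cv2.imwrite('pics/fin.png',np.hstack([cv2.resize(w,(400,400)),cv2.resize(B,(390,400),interpolation=cv2.INTER_CUBIC)])[:,:,::-1])
E
```

```text
time_s: 11.95
ee_pos: [0.5693, -0.1608, 0.1478]
orientation: [-0.162, 0.987, -0.0, 0.001]
ft_force: [-0.2, -0.3, -0.6]
finger_gap: 0.353
grasp_force: 0.0
[ 0.56857854 -0.16044694  0.14654113]
495 [ 0.56427167 -0.16293353  0.10729086] ztop [0.10878559 0.11134914 0.11245043] ang 1.1838863415109993
```

View pics/fin.png

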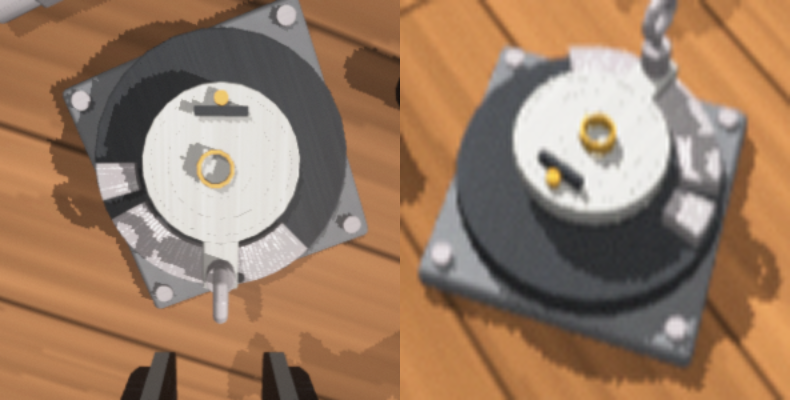

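The left half (wrist) shows the arm and ring at the second notch with the pin seated and the bezel in mid-table. The right half (side) shows the base plate screws at the same pixels as before, so the fixture has not shifted. The ring's top reads 0.1125, the same as at home before; riding on the lands it would read about 0.120. The gripper is clear, so I'm handing in.

```bash
python3 -c "
from plant import manip; print(manip.job_done())"
```

```text
the job is handed in; nothing more can be done
None
```

I pulled the ring up, swung the table about 1.2 rad anticlockwise to the next notch and released it; the last images show the pin home, the fixture and bezel unmoved, and the gripper clear, and the job was handed in at about 12 s with no verdict returned.

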